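# Pop the rice cooker's lid and steady it

## Robot

A 6-joint arm with a two-finger parallel gripper is mounted at the origin on the work surface. World frame = base frame: x ahead of the robot, y to its left, z up, the work surface at z = 0. Lengths are in m, angles in rad, forces in N, time in s.
With the tool pointing down it reaches from about 0.25 to 0.775 m from the base axis. Payload 4 kg.
Tool frame: the origin (TCP) lies at the centre of the arm's flange, where the gripper is bolted on; the fingertips stand 199 mm ahead of it and the grasp point (between the pads) lies 180 mm ahead of it; z points along the fingers, y is the line along which they close (so a half turn about z gives the same grasp; the last joint's range is limited). The gripper opens to 94 mm and grips with 3 to 60 N. Pads are 16 mm wide; open, the fingers measure 119 mm over their backs; the gripper's body (75 mm by 177 mm) begins 78 mm behind the grasp point.
Start: joints at [-1.296, 0.087, 1.371, -0, 1.684, -0.103], TCP at [0.203, -0.511, 0.405] pointing down, gripper open.
Joint ranges: [-3.1, 3.1], [-0.76, 2.03], [0.27, 2.55], [-1.08, 4.22], [0.17, 2.65], [-2.57, 2.57]. Speed limits (rad/s): [2.79, 2.79, 3.14, 3.14, 3.14, 3.14].

## Interface

Orientations are given as a 3x3 rotation matrix whose columns are the frame's x, y, z axes.
In Python, from cell import arm, viewer gives the robot as it stands.
- The arm moves only by the shell command python3 -m crank 'ROWS' [FORCE]. ROWS is JSON, a list of rows, each an object of numbers: "wx", "wy", "wz": the turn, a rotation vector about the tool's x, y, z in rad; "tx", "ty", "tz": the shift along the tool's x, y, z in m; "jaw": the opening, from 0 (shut) to 1 (fully open). A call has 1 to 12 rows; each row is the pose to reach, as a shift and turn from the pose commanded when the call began, along the tool's axes at that moment; what a row does not reach only later rows make up. A row lasts 1/12 s, in which the tool goes at most 41.7 mm and 7.16 degrees, less where a joint would pass 70% of its speed; a pose out of reach is approached as far as the arm can. A call with a gripper value outside its range is refused whole. The fingers move at their own pace and stop on an object; FORCE is the grip in N (left out, the last holds). Time passes only in rows, so rows that repeat a pose let the fingers close. It gives the time, the measured TCP pose, the force, the opening and the grip force at its end, in the units of the state.
- arm.get_obs(): the state, without advancing time (a new reading comes with each control period).
- viewer.grab_frame(name): name is "side" or "top"; returns the picture (480x640x3 uint8, blue, green, red); there is no depth.
- viewer.camera_model(name): a dict with "fx", "fy", "cx", "cy" (pixels), "cam_to_world" (4x4, takes a point from camera to world coordinates). Camera axes: x right, y down, z forward; pixel columns grow to the right and rows downward; lengths in m; the calibration is good to about 2 mm. A picture is of the moment at which its call begins. camera_model takes no time and is no camera call.
- arm.sign_off(): hands the job in; it is judged then, once.
Trained networks look in the newest picture that a camera, given by its name, has taken for a name from the list of things; names that differ only in an ending like _2 or _b are one class to them, and where a whole thing is asked for, a point or a joint stands for the part that bears it (a point fixed in the world has none). Each returns a list of dicts, best first, with "confidence" (0 to 1); they miss things now and then, are a little off and sometimes report something else, mostly with a low value. They report only what shows in the picture. A call takes as long as a camera call.
- viewer.trace(target, camera): "region" (480x640 bool, what is visible of it) and "uv" ([column, row] in pixels, amid what is visible of it).
The state is a dict: "time": time; "q": joint angles; "qvel": joint speeds; "joint_efforts": joint torques, N m; "position": TCP position; "eef_rot": TCP orientation; "ft_force": force on the tool from outside, world axes, zero at the start; "ft_torque": the same for the moment, N m; "gripper_width": opening from 0.0 (shut) to 1.0 (fully open); "grasp_force": force on a finger pad.
Only numpy, scipy, OpenCV 4.12 (cv2) and the standard library are available. Lean on these libraries where they do the work, as an engineer would, in place of code of your own. Each camera call takes 0.05 s, during which the arm holds its last target. There are 200 camera calls.

## Task

Open the rice cooker: press its lid release, the wide bar key on the front deck (not the small round key beside it), so that the sprung lid pops up. The lid then rocks on its spring: lay the closed fingertips on it until it is still, and draw away slowly so that it stays half open and quiet, leaving the mug where it stands.

Things in the scene. Friction and masses are not known exactly. Their poses are not given: they have to be found in the camera images.
- cooker: White rice cooker: a box 270 mm deep (x), 230 mm wide (y); front deck 155 mm and closed lid 180 mm above the counter. Origin: centre of its underside; x runs from its front (keys) to the hinge at its far side, z up. The lid's hinge axis lies along its y, through (120, 0, 155) mm. It does not move.
- release_top (a point): Centre of the top face of the lid release: the wide grey bar key (26 x 56 mm, long side along the cooker's y, face 12 mm above the deck) in the middle of the front deck, 103 mm in front of the cooker's origin. It travels 8 mm straight down and springs back; the latch lets go after about 5 mm (some 4 N), fully down takes 6 N.
- lid (a joint): Angle (rad) of the cooker's lid (180 mm long, 226 mm wide, 25 mm thick, 0.35 kg): 0 shut and latched, growing as its front edge rises. Released, a light spring throws it up to a stop at 1.05; it then rocks for 10 s or more about a rest angle of 0.55 to 0.85. Pushing it 10 mm below its rest height takes about 0.3 N.
- lid_spot (a point): Point on the lid's outer (upper) face, on its middle line, 100 mm from the hinge axis and 25 mm above the lid's underside plane; its z axis is the outward normal of that face. It moves with the lid.
- warm (a joint): Travel (m, 0 up, 0.008 down) of the small round key, 24 mm across, on the same deck, 78 mm to the cooker's -y side of the bar key. To be left alone.
- mug: White mug, 80 mm across, 92 mm high, standing on the counter in front of the cooker; its origin is the centre of its underside. To be left alone.

How it is judged:
On the way, in this order (a step that is already met when the one before it is completed fails the run):
1. the latch is released and the lid has popped up past 0.3 rad (value of joint lid above 0.3 rad), for 0.1 s.
2. the fingers rest on the open lid while it is still (under 0.3 rad/s) for 0.3 s (contact force between the fingers and lid above 0.05 N and value of joint lid above 0.25 rad and velocity of joint lid between -0.3 and 0.3 rad/s), for 0.3 s.
At the end, for the whole second after the job is handed in: the lid stands half open (joint lid 0.4 to 1.03 rad) and quiet (under 0.4 rad/s, about 8 mm of rocking at its edge) (value of joint lid between 0.4 and 1.03 rad and velocity of joint lid between -0.4 and 0.4 rad/s); the robot touches nothing.
It fails at once if the round key is pressed (more than 3 mm) (value of joint warm above 0.003 m).
It fails at once if the mug is displaced (over 30 mm) (distance of mug from where it was at the start of the episode above 0.03 m).
It also fails if it takes over 48 s, if anything falls off the work surface, if the arm or the gripper's body presses on something with over 40 N, if the wrist force passes 120 N, or if a joint passes its speed limit or range.

## Working session

There is one attempt and no reset: what is moved stays moved. The work goes in short steps, Python scripts to look and compute and a shell command to move; the robot and the scene stay as the last step left them, time stands still between calls to the robot, and variables do not carry over. Pictures are saved under pics/ and viewed, at most 10 in all, crops included, and the job is handed in when it is done.

```bash
mkdir -p pics; ls
python3 - <<'E'
from cell import arm, viewer
import cv2,numpy as np
o=arm.get_obs()
print(o['time'],o['position'],np.round(o['eef_rot'],3).tolist(),o['gripper_width'])
ims=[]
for c in ('side','top'):
    im=viewer.grab_frame(c); 
    m=viewer.camera_model(c); print(c,m['fx'],m['cx'],m['cy'],np.round(m['cam_to_world'],3).tolist())
    for t in ('cooker','release_top','lid','warm','mug'):
        for d in viewer.trace(t,c)[:2]:
            r=d['region']; ys,xs=np.where(r)
            print(c,t,round(d['confidence'],2),np.round(d['uv'],1),r.sum(),(xs.min(),xs.max(),ys.min(),ys.max()) if len(xs) else '')
    cv2.imwrite(f'pics/{c}0.png',im)
E
```

```text
pics
0.0 [ 0.20285892 -0.5111056   0.40353288] [[0.929, 0.369, -0.001], [0.369, -0.929, 0.002], [0.0, -0.002, -1.0]] 0.9978949778709836
side 596.273989938719 326.3997986462926 236.8735943591837 [[-0.969, -0.116, 0.218, 0.238], [-0.247, 0.483, -0.84, 1.094], [-0.008, -0.868, -0.497, 0.786], [0.0, 0.0, 0.0, 1.0]]
side cooker 0.89 [273.9 312.4] 20411 (np.int64(188), np.int64(355), np.int64(236), np.int64(387))
side release_top 0.68 [328.6 282.1] 280 (np.int64(321), np.int64(337), np.int64(271), np.int64(292))
side lid 0.66 [256.4 276.6] 6893 (np.int64(195), np.int64(319), np.int64(235), np.int64(314))
side warm 0.69 [337.8 255.7] 78 (np.int64(333), np.int64(342), np.int64(255), np.int64(263))
side mug 0.86 [373.8 356.6] 2660 (np.int64(352), np.int64(396), np.int64(323), np.int64(391))
top 551.2119991853383 316.30523508570286 240.852162131718 [[0.001, -0.99, 0.138, 0.409], [-1.0, -0.002, -0.003, 0.006], [0.004, -0.138, -0.99, 1.184], [0.0, 0.0, 0.0, 1.0]]
top cooker 0.92 [211.2 231.9] 18406 (np.int64(148), np.int64(278), np.int64(159), np.int64(307))
top release_top 0.8 [208.6 286.9] 458 (np.int64(195), np.int64(226), np.int64(278), np.int64(294))
top lid 0.91 [210.  213.6] 11616 (np.int64(147), np.int64(271), np.int64(166), np.int64(265))
top warm 0.64 [253.6 281.6] 133 (np.int64(247), np.int64(259), np.int64(278), np.int64(290))
top mug 0.88 [189.3 338. ] 1629 (np.int64(156), np.int64(215), np.int64(317), np.int64(357))
```

View pics/side0.png

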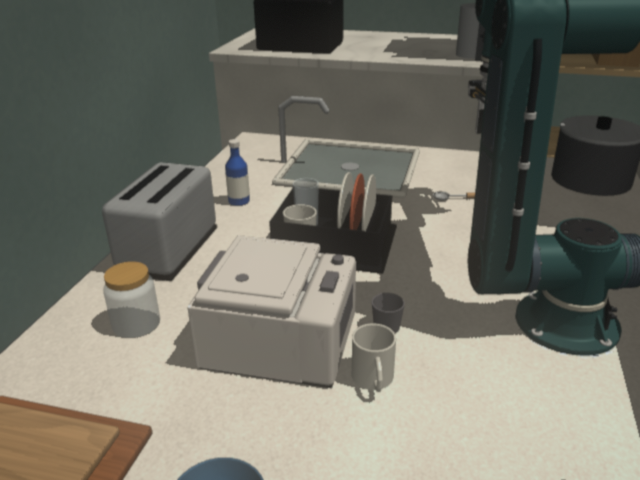

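View pics/top0.png

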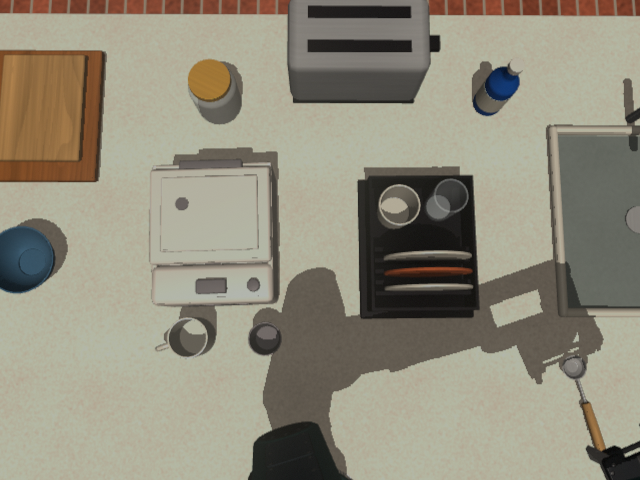

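```bash
cat > h.py <<'E'
from cell import arm, viewer
import cv2,numpy as np
def ray(c,uv):
    m=viewer.camera_model(c); T=np.array(m['cam_to_world'])
    d=T[:3,:3]@np.array([(uv[0]-m['cx'])/m['fx'],(uv[1]-m['cy'])/m['fy'],1.]); return T[:3,3],d/np.linalg.norm(d)
def tri(a,b):
    (p,d),(q,e)=ray('side',a),ray('top',b)
    s=np.linalg.lstsq(np.c_[d,-e],q-p,rcond=None)[0]
    x,y=p+s[0]*d,q+s[1]*e; return (x+y)/2,np.linalg.norm(x-y)
def plane(c,uv,z):
    p,d=ray(c,uv); return p+d*(z-p[2])/d[2]
E
python3 - <<'E'
from h import *
P={}
for t in ('release_top','warm','mug','lid'):
    u={}
    for c in('side','top'):
        viewer.grab_frame(c); r=viewer.trace(t,c)[0]['region'].astype('u1')
        k=max(cv2.findContours(r,0,1)[0],key=cv2.contourArea)
        u[c]=np.array(cv2.minAreaRect(k)[0]); 
        if c=='top': bx=cv2.minAreaRect(k)
    z={'release_top':.167,'warm':.16,'mug':.092,'lid':.18}[t]
    print(t,*tri(u['side'],u['top']),plane('side',u['side'],z)[:2],plane('top',u['top'],z)[:2])
    co=[plane('top',p,z)[:2] for p in cv2.boxPoints(bx)]
    print([np.round(p,3).tolist() for p in co],[round(float(np.degrees(np.arctan2(*(co[i+1]-co[i])[::-1]))),1) for i in range(2)])
E
```

```text
release_top [0.46741052 0.19682615 0.16196552] 0.001937644084754212 [0.46458835 0.20400911] [0.46807331 0.19608121]
[[0.482, 0.224], [0.482, 0.169], [0.454, 0.168], [0.454, 0.223]] [-89.9, -178.6]Traceback (most recent call last):
  File "<stdin>", line 6, in <module>
IndexError: list index out of range
```

The top view shows the bar key at about (211,286), the round key at (253,285), the mug at (189,338), and the hinge strip on the far side (row 163). The side view agrees, with the bar at (329,282). The cooker is square to the world to within about 1–2°.

The bar face is near (0.467, 0.197, 0.165). I'll go there high over the dish rack, with the jaws closed and the closing line along world y.

```bash
python3 -m crank '[{"tz":-0.04,"jaw":0},{"tz":-0.08,"jaw":0},{"tx":0.02,"ty":-0.02,"tz":-0.1,"wz":0.1,"jaw":0},{"tx":0.5,"ty":-0.56,"tz":-0.1,"wz":0.378,"jaw":0},{"tx":0.5,"ty":-0.56,"tz":-0.1,"wz":0.378,"jaw":0},{"tx":0.5,"ty":-0.56,"tz":-0.1,"wz":0.378,"jaw":0},{"tx":0.5,"ty":-0.56,"tz":-0.1,"wz":0.378,"jaw":0},{"tx":0.5,"ty":-0.56,"tz":-0.1,"wz":0.378,"jaw":0},{"tx":0.5,"ty":-0.56,"tz":-0.1,"wz":0.378,"jaw":0},{"tx":0.5,"ty":-0.56,"tz":-0.1,"wz":0.378,"jaw":0},{"tx":0.5,"ty":-0.56,"tz":-0.1,"wz":0.378,"jaw":0},{"tx":0.5,"ty":-0.56,"tz":-0.1,"wz":0.378,"jaw":0}]'; python3 -c "
from h import *
print(np.round(arm.get_obs()['eef_rot'],3).tolist())"
```

```text
[[0.929, 0.369, 0.0], [0.369, -0.929, -0.0], [-0.0, 0.0, -1.0]]validation failed for argument at $[0]...
```

```bash
python3 -m crank '[{"wx":0,"wy":0,"wz":0,"tx":0,"ty":0,"tz":-0.04,"jaw":0},{"wx":0,"wy":0,"wz":0,"tx":0,"ty":0,"tz":-0.08,"jaw":0},{"wx":0,"wy":0,"wz":0.1,"tx":0.02,"ty":-0.02,"tz":-0.1,"jaw":0},{"wx":0,"wy":0,"wz":0.378,"tx":0.5,"ty":-0.56,"tz":-0.1,"jaw":0},{"wx":0,"wy":0,"wz":0.378,"tx":0.5,"ty":-0.56,"tz":-0.1,"jaw":0},{"wx":0,"wy":0,"wz":0.378,"tx":0.5,"ty":-0.56,"tz":-0.1,"jaw":0},{"wx":0,"wy":0,"wz":0.378,"tx":0.5,"ty":-0.56,"tz":-0.1,"jaw":0},{"wx":0,"wy":0,"wz":0.378,"tx":0.5,"ty":-0.56,"tz":-0.1,"jaw":0},{"wx":0,"wy":0,"wz":0.378,"tx":0.5,"ty":-0.56,"tz":-0.1,"jaw":0},{"wx":0,"wy":0,"wz":0.378,"tx":0.5,"ty":-0.56,"tz":-0.1,"jaw":0},{"wx":0,"wy":0,"wz":0.378,"tx":0.5,"ty":-0.56,"tz":-0.1,"jaw":0},{"wx":0,"wy":0,"wz":0.378,"tx":0.5,"ty":-0.56,"tz":-0.1,"jaw":0}]'; python3 -c "
from h import *
print(np.round(arm.get_obs()['eef_rot'],3).tolist())"
```

```text
time: 1.9
position: [0.3421, -0.1308, 0.505]
eef_rot: [[1.0, -0.001, 0.001], [-0.001, -1.0, -0.001], [0.001, 0.001, -1.0]]
ft_force: [1.3, -0.1, -0.4]
gripper_width: 0.187
grasp_force: 0.0
[[1.0, -0.001, 0.001], [-0.001, -1.0, -0.001], [0.001, 0.001, -1.0]]
```

```bash
python3 -m crank '[{"wx":0,"wy":0,"wz":0,"tx":0.12,"ty":-0.32,"tz":0,"jaw":0},{"wx":0,"wy":0,"wz":0,"tx":0.12,"ty":-0.32,"tz":0,"jaw":0},{"wx":0,"wy":0,"wz":0,"tx":0.12,"ty":-0.32,"tz":0,"jaw":0},{"wx":0,"wy":0,"wz":0,"tx":0.12,"ty":-0.32,"tz":0,"jaw":0},{"wx":0,"wy":0,"wz":0,"tx":0.12,"ty":-0.32,"tz":0,"jaw":0},{"wx":0,"wy":0,"wz":0,"tx":0.12,"ty":-0.32,"tz":0,"jaw":0},{"wx":0,"wy":0,"wz":0,"tx":0.12,"ty":-0.32,"tz":0,"jaw":0},{"wx":0,"wy":0,"wz":0,"tx":0.12,"ty":-0.32,"tz":0.03,"jaw":0},{"wx":0,"wy":0,"wz":0,"tx":0.12,"ty":-0.32,"tz":0.06,"jaw":0},{"wx":0,"wy":0,"wz":0,"tx":0.12,"ty":-0.32,"tz":0.09,"jaw":0},{"wx":0,"wy":0,"wz":0,"tx":0.12,"ty":-0.32,"tz":0.1,"jaw":0},{"wx":0,"wy":0,"wz":0,"tx":0.12,"ty":-0.32,"tz":0.1,"jaw":0}]'
```

```text
time: 2.9
position: [0.4618, 0.1872, 0.4011]
eef_rot: [[1.0, 0.0, -0.007], [0.0, -1.0, -0.002], [-0.007, 0.002, -1.0]]
ft_force: [-0.4, -0.7, 0.8]
gripper_width: 0.006
grasp_force: 0.0
```

```bash
python3 -m crank '[{"wx":0,"wy":0,"wz":0,"tx":0.003,"ty":-0.01,"tz":0.01,"jaw":0},{"wx":0,"wy":0,"wz":0,"tx":0.003,"ty":-0.01,"tz":0.025,"jaw":0},{"wx":0,"wy":0,"wz":0,"tx":0.003,"ty":-0.01,"tz":0.03,"jaw":0},{"wx":0,"wy":0,"wz":0,"tx":0.003,"ty":-0.01,"tz":0.034,"jaw":0},{"wx":0,"wy":0,"wz":0,"tx":0.003,"ty":-0.01,"tz":0.038,"jaw":0},{"wx":0,"wy":0,"wz":0,"tx":0.003,"ty":-0.01,"tz":0.041,"jaw":0},{"wx":0,"wy":0,"wz":0,"tx":0.003,"ty":-0.01,"tz":0.041,"jaw":0},{"wx":0,"wy":0,"wz":0,"tx":0.003,"ty":-0.01,"tz":0.041,"jaw":0}]'
python3 - <<'E'
from h import *
cv2.imwrite('pics/s1.png',viewer.grab_frame('side')[180:420,120:440])
E
```

```text
time: 3.57
position: [0.4656, 0.197, 0.3648]
eef_rot: [[1.0, -0.001, 0.003], [-0.001, -1.0, 0.0], [0.003, -0.0, -1.0]]
ft_force: [0.9, 0.4, 1.1]
gripper_width: 0.001
grasp_force: 0.8
```

View pics/s1.png

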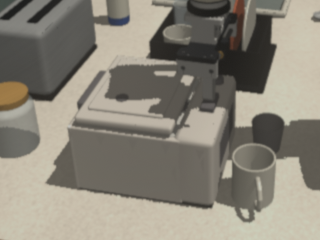

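The fingertips stand on the bar key (crop about (208,105)), the mug is at (253,175), and the lid is still shut. I'll press a further 8 mm.

```bash
python3 -m crank '[{"wx":0,"wy":0,"wz":0,"tx":0,"ty":0,"tz":0.003,"jaw":0},{"wx":0,"wy":0,"wz":0,"tx":0,"ty":0,"tz":0.006,"jaw":0},{"wx":0,"wy":0,"wz":0,"tx":0,"ty":0,"tz":0.008,"jaw":0},{"wx":0,"wy":0,"wz":0,"tx":0,"ty":0,"tz":0.008,"jaw":0}]'
python3 - <<'E'
from h import *
cv2.imwrite('pics/s2.png',viewer.grab_frame('side')[180:420,120:440])
E
```

```text
time: 3.95
position: [0.4655, 0.1971, 0.3584]
eef_rot: [[1.0, -0.0, 0.004], [-0.0, -1.0, 0.001], [0.004, -0.001, -1.0]]
ft_force: [-2.9, -1.1, 11.9]
gripper_width: 0.004
grasp_force: 5.8
```

View pics/s2.png

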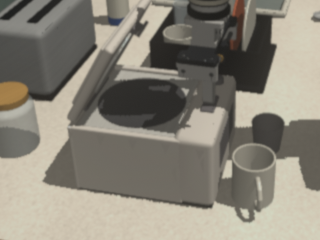

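The lid has popped fully open. Next I lift clear and move over it.

```bash
python3 -m crank '[{"wx":0,"wy":0,"wz":0,"tx":-0.005,"ty":0,"tz":-0.04,"jaw":0},{"wx":0,"wy":0,"wz":0,"tx":-0.005,"ty":0,"tz":-0.08,"jaw":0},{"wx":0,"wy":0,"wz":0,"tx":-0.005,"ty":0,"tz":-0.12,"jaw":0},{"wx":0,"wy":0,"wz":0,"tx":-0.005,"ty":0,"tz":-0.16,"jaw":0},{"wx":0,"wy":0,"wz":0,"tx":-0.005,"ty":0,"tz":-0.2,"jaw":0},{"wx":0,"wy":0,"wz":0,"tx":0.035,"ty":0,"tz":-0.2,"jaw":0},{"wx":0,"wy":0,"wz":0,"tx":0.075,"ty":0,"tz":-0.2,"jaw":0},{"wx":0,"wy":0,"wz":0,"tx":0.115,"ty":0,"tz":-0.2,"jaw":0},{"wx":0,"wy":0,"wz":0,"tx":0.155,"ty":0,"tz":-0.2,"jaw":0},{"wx":0,"wy":0,"wz":0,"tx":0.175,"ty":0,"tz":-0.2,"jaw":0},{"wx":0,"wy":0,"wz":0,"tx":0.175,"ty":0,"tz":-0.2,"jaw":0},{"wx":0,"wy":0,"wz":0,"tx":0.175,"ty":0,"tz":-0.2,"jaw":0}]'
python3 - <<'E'
from h import *
# lid angle model: sweep angle of front outer corners in side view vs image, several frames over time
m=viewer.camera_model('side');T=np.linalg.inv(np.array(m['cam_to_world']))
def px(X):
    p=T[:3,:3]@X+T[:3,3]; return p[0]/p[2]*m['fx']+m['cx'],p[1]/p[2]*m['fy']+m['cy']
H=np.array([.691,.197,.155])
for a in np.arange(.3,1.1,.1):
    u=np.array([-np.cos(a),0,np.sin(a)]);n=np.array([np.sin(a),0,np.cos(a)])
    print(round(a,1),np.round(px(H+.18*u+.025*n+[0,.113,0])),np.round(px(H+.18*u+.025*n-[0,.113,0])),np.round((H+.1*u+.025*n)[[0,2]],3))
for i in range(14):
    viewer.grab_frame('side'); d=viewer.trace('lid','side')
    if d:
        ys,xs=np.where(d[0]['region']); k=np.argmin(ys); print(arm.get_obs()['time'],round(d[0]['confidence'],2),xs.max(),ys.min(),xs[k],len(xs))
cv2.imwrite('pics/s3.png',viewer.grab_frame('side'))
E
```

```text
time: 5.0
position: [0.6421, 0.1972, 0.5521]
eef_rot: [[1.0, -0.001, -0.006], [-0.001, -1.0, -0.001], [-0.006, 0.001, -1.0]]
ft_force: [-0.3, 0.1, 0.1]
gripper_width: 0.006
grasp_force: 0.0
0.3 [278. 278.] [313. 217.] [0.603 0.208]
0.4 [272. 269.] [309. 209.] [0.609 0.217]
0.5 [266. 261.] [304. 202.] [0.615 0.225]
0.6 [259. 253.] [298. 195.] [0.623 0.232]
0.7 [251. 245.] [292. 188.] [0.631 0.239]
0.8 [242. 238.] [285. 182.] [0.639 0.244]
0.9 [233. 232.] [277. 177.] [0.648 0.249]
1.0 [223. 226.] [269. 172.] [0.658 0.253]
5.1 0.59 304 203 298 4487
5.2 0.61 306 205 301 4636
5.3 0.81 299 197 294 4002
5.4 0.98 287 184 282 2882
5.5 0.62 275 178 270 2081
5.6 0.81 273 175 268 2419
5.7 0.76 281 180 276 2375
5.8 0.92 293 191 287 3359
5.9 0.89 303 201 298 4131
6.0 0.9 305 205 298 4436
6.1 0.73 299 198 294 4041
6.2 0.67 288 187 282 2845
6.3 0.67 278 179 272 2166
6.4 0.88 275 176 269 2236
```

View pics/s3.png

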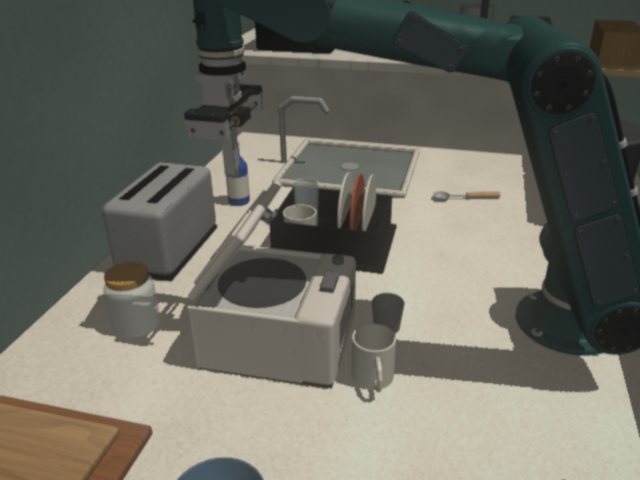

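The lid is rocking between about 0.46 and 0.94 rad: its far corner moves between rows 205 and 175, so the rest angle is near 0.70. The fingers are above it at (240,160). I'll lower onto it to about 12 mm below its rest height.

```bash
python3 -m crank '[{"wx":0,"wy":0,"wz":0,"tx":0,"ty":0,"tz":0.03,"jaw":0},{"wx":0,"wy":0,"wz":0,"tx":0,"ty":0,"tz":0.06,"jaw":0},{"wx":0,"wy":0,"wz":0,"tx":0,"ty":0,"tz":0.07,"jaw":0},{"wx":0,"wy":0,"wz":0,"tx":0,"ty":0,"tz":0.075,"jaw":0},{"wx":0,"wy":0,"wz":0,"tx":0,"ty":0,"tz":0.08,"jaw":0},{"wx":0,"wy":0,"wz":0,"tx":0,"ty":0,"tz":0.085,"jaw":0},{"wx":0,"wy":0,"wz":0,"tx":0,"ty":0,"tz":0.09,"jaw":0},{"wx":0,"wy":0,"wz":0,"tx":0,"ty":0,"tz":0.095,"jaw":0},{"wx":0,"wy":0,"wz":0,"tx":0,"ty":0,"tz":0.1,"jaw":0},{"wx":0,"wy":0,"wz":0,"tx":0,"ty":0,"tz":0.104,"jaw":0},{"wx":0,"wy":0,"wz":0,"tx":0,"ty":0,"tz":0.108,"jaw":0},{"wx":0,"wy":0,"wz":0,"tx":0,"ty":0,"tz":0.112,"jaw":0}]'
python3 -m crank '[{"wx":0,"wy":0,"wz":0,"tx":0,"ty":0,"tz":0.004,"jaw":0},{"wx":0,"wy":0,"wz":0,"tx":0,"ty":0,"tz":0.008,"jaw":0},{"wx":0,"wy":0,"wz":0,"tx":0,"ty":0,"tz":0.012,"jaw":0},{"wx":0,"wy":0,"wz":0,"tx":0,"ty":0,"tz":0.016,"jaw":0},{"wx":0,"wy":0,"wz":0,"tx":0,"ty":0,"tz":0.019,"jaw":0},{"wx":0,"wy":0,"wz":0,"tx":0,"ty":0,"tz":0.022,"jaw":0},{"wx":0,"wy":0,"wz":0,"tx":0,"ty":0,"tz":0.022,"jaw":0},{"wx":0,"wy":0,"wz":0,"tx":0,"ty":0,"tz":0.022,"jaw":0},{"wx":0,"wy":0,"wz":0,"tx":0,"ty":0,"tz":0.022,"jaw":0},{"wx":0,"wy":0,"wz":0,"tx":0,"ty":0,"tz":0.022,"jaw":0},{"wx":0,"wy":0,"wz":0,"tx":0,"ty":0,"tz":0.022,"jaw":0},{"wx":0,"wy":0,"wz":0,"tx":0,"ty":0,"tz":0.022,"jaw":0}]'
python3 - <<'E'
from h import *
for i in range(12):
    im=viewer.grab_frame('side'); d=viewer.trace('lid','side')
    if d:
        ys,xs=np.where(d[0]['region']); o=arm.get_obs(); print(round(o['time'],2),xs.max(),ys.min(),np.round(o['ft_force'],2))
cv2.imwrite('pics/s4.png',im[120:340,120:420])
E
```

```text
time: 7.45
position: [0.6404, 0.1971, 0.4433]
eef_rot: [[1.0, -0.0, 0.0], [-0.0, -1.0, -0.0], [0.0, 0.0, -1.0]]
ft_force: [-0.3, 0.3, -0.6]
gripper_width: 0.003
grasp_force: 0.0
time: 8.45
position: [0.6404, 0.1971, 0.4219]
eef_rot: [[1.0, -0.0, 0.0], [-0.0, -1.0, -0.0], [0.0, 0.0, -1.0]]
ft_force: [0.3, -0.1, -0.5]
gripper_width: 0.003
grasp_force: 0.2
8.55 302 201 [1.21 0.87 0.87]
8.65 302 201 [1.19 0.73 2.17]
8.75 302 201 [0.75 0.56 0.86]
8.85 302 201 [-0.1   0.56  0.23]
8.95 301 201 [ 0.63 -0.91  0.6 ]
9.05 302 201 [ 0.19 -0.09 -0.66]
9.15 302 201 [-0.25  0.14  0.33]
9.25 302 201 [1.14 0.53 0.1 ]
9.35 302 201 [-0.19  0.11  1.06]
9.45 302 201 [-0.22 -0.74  0.04]
9.55 302 201 [ 0.28 -0.48 -0.38]
9.65 302 201 [ 0.54  0.3  -0.17]
```

View pics/s4.png

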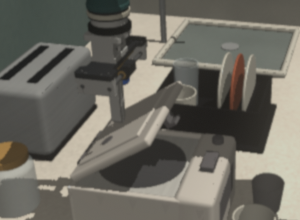

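The lid is held still by the fingertips (crop about (118,120)) at about 0.52 rad. I'll draw away at 1 mm per row.

```bash
python3 -m crank '[{"wx":0,"wy":0,"wz":0,"tx":0,"ty":0,"tz":-0.001,"jaw":0},{"wx":0,"wy":0,"wz":0,"tx":0,"ty":0,"tz":-0.002,"jaw":0},{"wx":0,"wy":0,"wz":0,"tx":0,"ty":0,"tz":-0.003,"jaw":0},{"wx":0,"wy":0,"wz":0,"tx":0,"ty":0,"tz":-0.004,"jaw":0},{"wx":0,"wy":0,"wz":0,"tx":0,"ty":0,"tz":-0.005,"jaw":0},{"wx":0,"wy":0,"wz":0,"tx":0,"ty":0,"tz":-0.006,"jaw":0},{"wx":0,"wy":0,"wz":0,"tx":0,"ty":0,"tz":-0.007,"jaw":0},{"wx":0,"wy":0,"wz":0,"tx":0,"ty":0,"tz":-0.008,"jaw":0},{"wx":0,"wy":0,"wz":0,"tx":0,"ty":0,"tz":-0.009,"jaw":0},{"wx":0,"wy":0,"wz":0,"tx":0,"ty":0,"tz":-0.01,"jaw":0},{"wx":0,"wy":0,"wz":0,"tx":0,"ty":0,"tz":-0.011,"jaw":0},{"wx":0,"wy":0,"wz":0,"tx":0,"ty":0,"tz":-0.012,"jaw":0}]' >/dev/null
python3 -m crank '[{"wx":0,"wy":0,"wz":0,"tx":0,"ty":0,"tz":-0.001,"jaw":0},{"wx":0,"wy":0,"wz":0,"tx":0,"ty":0,"tz":-0.002,"jaw":0},{"wx":0,"wy":0,"wz":0,"tx":0,"ty":0,"tz":-0.003,"jaw":0},{"wx":0,"wy":0,"wz":0,"tx":0,"ty":0,"tz":-0.004,"jaw":0},{"wx":0,"wy":0,"wz":0,"tx":0,"ty":0,"tz":-0.005,"jaw":0},{"wx":0,"wy":0,"wz":0,"tx":0,"ty":0,"tz":-0.006,"jaw":0},{"wx":0,"wy":0,"wz":0,"tx":0,"ty":0,"tz":-0.007,"jaw":0},{"wx":0,"wy":0,"wz":0,"tx":0,"ty":0,"tz":-0.008,"jaw":0},{"wx":0,"wy":0,"wz":0,"tx":0,"ty":0,"tz":-0.009,"jaw":0},{"wx":0,"wy":0,"wz":0,"tx":0,"ty":0,"tz":-0.01,"jaw":0},{"wx":0,"wy":0,"wz":0,"tx":0,"ty":0,"tz":-0.011,"jaw":0},{"wx":0,"wy":0,"wz":0,"tx":0,"ty":0,"tz":-0.012,"jaw":0}]' >/dev/null
python3 -m crank '[{"wx":0,"wy":0,"wz":0,"tx":0,"ty":0,"tz":-0.001,"jaw":0},{"wx":0,"wy":0,"wz":0,"tx":0,"ty":0,"tz":-0.002,"jaw":0},{"wx":0,"wy":0,"wz":0,"tx":0,"ty":0,"tz":-0.003,"jaw":0},{"wx":0,"wy":0,"wz":0,"tx":0,"ty":0,"tz":-0.005,"jaw":0},{"wx":0,"wy":0,"wz":0,"tx":0,"ty":0,"tz":-0.007,"jaw":0},{"wx":0,"wy":0,"wz":0,"tx":0,"ty":0,"tz":-0.009,"jaw":0},{"wx":0,"wy":0,"wz":0,"tx":0,"ty":0,"tz":-0.011,"jaw":0},{"wx":0,"wy":0,"wz":0,"tx":0,"ty":0,"tz":-0.013,"jaw":0},{"wx":0,"wy":0,"wz":0,"tx":0,"ty":0,"tz":-0.015,"jaw":0},{"wx":0,"wy":0,"wz":0,"tx":0,"ty":0,"tz":-0.017,"jaw":0},{"wx":0,"wy":0,"wz":0,"tx":0,"ty":0,"tz":-0.019,"jaw":0},{"wx":0,"wy":0,"wz":0,"tx":0,"ty":0,"tz":-0.021,"jaw":0}]'
python3 - <<'E'
from h import *
for i in range(10):
    im=viewer.grab_frame('side'); d=viewer.trace('lid','side')
    if d:
        ys,xs=np.where(d[0]['region']); o=arm.get_obs(); print(round(o['time'],2),xs.max(),ys.min(),np.round(o['ft_force'],2))
E
```

```text
time: 12.65
position: [0.6403, 0.1971, 0.4669]
eef_rot: [[1.0, -0.0, 0.0], [-0.0, -1.0, -0.0], [0.0, 0.0, -1.0]]
ft_force: [0.2, -0.5, -0.1]
gripper_width: 0.005
grasp_force: 0.0
12.75 291 189 [-0.49 -0.59  0.21]
12.85 292 190 [-0.15 -0.05  0.66]
12.95 293 189 [ 0.45  0.34 -1.56]
13.05 292 190 [ 1.18 -0.46  0.12]
13.15 355 190 [ 0.89 -0.51 -0.76]
13.25 293 189 [-0.95  0.01  0.82]
13.35 290 190 [ 0.04  0.25 -0.78]
13.45 291 188 [-1.05 -0.23 -0.65]
13.55 291 189 [-0.54  0.41 -0.34]
13.65 292 189 [-0.47  0.3  -0.34]
```

The lid is quiet at about 0.69 rad. I'll lift well clear and check.

```bash
python3 -m crank '[{"wx":0,"wy":0,"wz":0,"tx":0,"ty":0,"tz":-0.01,"jaw":0},{"wx":0,"wy":0,"wz":0,"tx":0,"ty":0,"tz":-0.025,"jaw":0},{"wx":0,"wy":0,"wz":0,"tx":0,"ty":0,"tz":-0.045,"jaw":0},{"wx":0,"wy":0,"wz":0,"tx":0,"ty":0,"tz":-0.065,"jaw":0},{"wx":0,"wy":0,"wz":0,"tx":0,"ty":0,"tz":-0.08,"jaw":0},{"wx":0,"wy":0,"wz":0,"tx":0,"ty":0,"tz":-0.085,"jaw":0},{"wx":0,"wy":0,"wz":0,"tx":0,"ty":0,"tz":-0.085,"jaw":0},{"wx":0,"wy":0,"wz":0,"tx":0,"ty":0,"tz":-0.085,"jaw":0}]'
python3 - <<'E'
from h import *
for i in range(5):
    im=viewer.grab_frame('side'); d=viewer.trace('lid','side')
    if d: ys,xs=np.where(d[0]['region']); print(xs.max(),ys.min())
cv2.imwrite('pics/s5.png',im)
E
```

```text
time: 14.32
position: [0.6404, 0.1971, 0.5515]
eef_rot: [[1.0, -0.0, 0.0], [-0.0, -1.0, -0.0], [0.0, 0.0, -1.0]]
ft_force: [0.7, 0.2, -0.1]
gripper_width: 0.001
grasp_force: 0.0
291 189
292 190
292 189
292 190
292 189
```

View pics/s5.png

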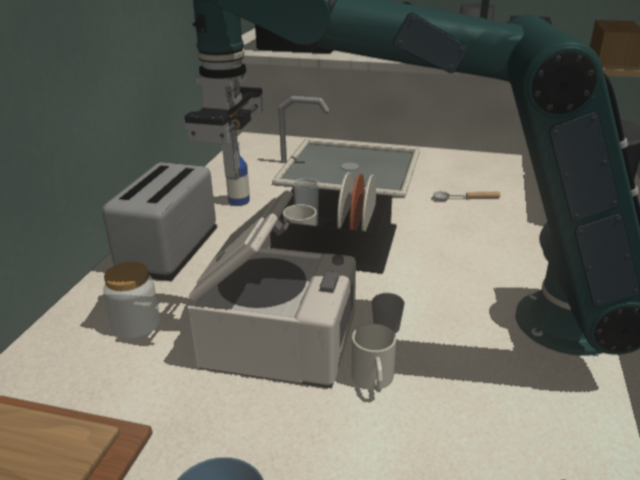

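The lid stands half open and still (edge at (292,189)). The gripper is clear above it at (235,150), and the mug hasn't moved from (374,357).

```bash
python3 -c "
from cell import arm
print(arm.sign_off())"
```

```text
the job is handed in; nothing more can be done
None
```

I pressed the bar key, the lid popped up, and I stilled it with the closed fingertips; it stands half open at about 0.69 rad and quiet, the mug hasn't moved, and the job is handed in (the sign-off returned no verdict).

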